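# Clear the photometer's light path and hold a cell in it

### The job

Lift the red blanking plate out of its guide in the photometer and hang it by its hole on the peg of the stand, then let go of it. Then take the amber glass cell from the rack by its frosted faces only, never by its clear coloured windows, and hold it upright in the light path over the black rectangle on its base, windows square to the beam and the beam passing through the middle of their width in their lower half, touching nothing but the fingers. Finish while still holding it there, and leave the blue cell, the marker, the dish and the bottle where they are.

Things in the scene. Friction and masses are not known exactly. Their poses are not given: they have to be found in the camera images.
- photometer: Fixed open photometer: aluminium base 100 (x) x 236 (y) x 10 mm, origin at the centre of its underside. The beam runs along its own y at x = 0, 50 mm above the table, from the grey lamp housing (+y) to the black detector (-y). Housings 60 x 44 mm, tops 72 mm above the table; their lens tubes end at y = +58 and -58 mm, leaving 116 mm between.
- guide_floor (a point): Middle of the floor of the blanking plate's black guide on the photometer (x = 0, y = +24 mm, 10 mm above the table): a slot 6.5 mm wide along x between two bars 62 mm long, 6 mm thick and 18 mm high.
- beam_point (a point): Point on the beam axis where the cell is to be held: photometer x = 0, y = -18 mm, 50 mm above the table, above the middle of the black rectangle marked on the base. Axes as the photometer's.
- blanking_plate: Loose red plate 46 wide (its x) x 5 thick (its y) x 90 mm tall (its z), 60 g, with a round 20 mm hole. Origin: middle of its lower edge. Starts upright in the guide, its lower edge on the base plate (10 mm above the table), its x axis along the photometer's x. Grip it by its two narrow side edges near the top.
- plate_hole (a point): Centre of the hole: on the plate's middle line, 56 mm above its lower edge, 34 mm below its top edge. The hole's axis is the plate's y.
- peg_stand: Fixed steel stand: blue foot 85 x 85 x 12 mm, an upright post 14 mm across and 124 mm high, and one round peg 7 mm across that points to the stand's own -x and rises 8 degrees towards its free tip. Origin: centre of the foot's underside.
- peg_mid (a point): On the peg's axis half way along the free peg: 34 mm from the post's axis (stand -x), 120 mm above the table. Axes as the stand's.
- peg_tip (a point): Centre of the yellow ball, 10 mm across, at the peg's free tip: 62 mm from the post's axis, 124 mm above the table.
- cell_rack: Fixed white block 60 (x) x 130 (y) x 25 mm with two rectangular pockets 13 mm deep at y = +28 and -28 mm, one cell in each; origin at the centre of its underside. The cells' own x and y axes lie along the block's.
- amber_cell: The cell to be held, with amber windows: 16 (x) x 24 (y) x 50 mm (z) plus a white stopper 9 mm across, 8 mm high on top; about 50 g. Origin: centre of the underside. Whitish frosted faces look along its x (16 mm apart, 24 mm wide), amber windows along its y. Stands 13 mm deep in its rack pocket, underside 12 mm above the table, 1 mm play.
- amber_cell_centre (a point): Point on the amber cell's middle line, 14 mm above its underside, which is to be on the beam; the upper part of the cell stays free for the fingers.
- amber_cell_window_a: Amber window at the cell's +y end, 12 mm wide and 44 mm high. Origin: middle of that end, level with the cell's underside.
- amber_cell_window_b: Amber window at the cell's -y end, 12 mm wide and 44 mm high. Origin: middle of that end, level with the cell's underside.
- blue_cell: A second cell with blue windows, in the rack's other pocket; stays there. Same build: 16 (x) x 24 (y) x 50 mm (z) plus a white stopper 9 mm across, 8 mm high on top; about 50 g. Origin: centre of the underside. Whitish frosted faces look along its x (16 mm apart, 24 mm wide), blue windows along its y. Stands 13 mm deep in its rack pocket, underside 12 mm above the table, 1 mm play.
- marker: Loose white and green felt marker, 17 x 135 x 16 mm, lying on the table in front of the photometer. Bystander. Origin: centre of its underside, long axis y.
- dish: Small clear petri dish, 39 mm across, 14 mm high. Bystander. Origin: centre of its underside.
- bottle: Bottle with pink contents and blue cap, 44 mm across, 88 mm high, behind the photometer. Bystander. Origin: centre of its underside.

How it is judged:
On the way, in this order (a step that is already met when the one before it is completed fails the run):
1. the blanking plate hangs by its hole on the peg, let go of (x of plate_hole in the frame of peg_mid between -0.029 and 0.032 m and y of plate_hole in the frame of peg_mid between -0.009 and 0.009 m and z of plate_hole in the frame of peg_mid between -0.015 and 0.003 m and contact force between blanking_plate and peg_stand above 0.15 N and contact force between blanking_plate and the fingers below 0.05 N and linear speed of blanking_plate below 0.03 m/s), for 0.2 s.
2. the amber cell is held by the fingers, clear of the rack (contact force between amber_cell and the fingers above 1 N and contact force between amber_cell and cell_rack below 0.02 N and height (world z) of amber_cell above 0.028 m), for 0.1 s.
At the end, for the whole second after the job is handed in: Plate hangs still by its hole on the peg, let go. Fingers hold the amber cell still and free of all else, its centre within 5 mm of the beam point across the beam, 15 mm along it, height +8/-14 mm; upright and windows square to the beam within 0.14 rad. Blue cell within 12 mm of its start (all of step 1 and contact force between amber_cell and the fingers above 1 N and contact force between amber_cell and cell_rack below 0.02 N and contact force between amber_cell and photometer below 0.02 N and contact force between amber_cell and blanking_plate below 0.02 N and contact force between amber_cell and peg_stand below 0.02 N and contact force between amber_cell and blue_cell below 0.02 N and x of amber_cell_centre in the frame of beam_point between -0.005 and 0.005 m and y of amber_cell_centre in the frame of beam_point between -0.015 and 0.015 m and z of amber_cell_centre in the frame of beam_point between -0.014 and 0.008 m and angle between the y axis of amber_cell and the y axis of photometer, either way round below 0.14 rad and angle between amber_cell's own z axis and vertical below 0.14 rad and linear speed of amber_cell below 0.02 m/s and distance of blue_cell from where it was at the start of the episode below 0.012 m); the arm keeps its last pose, push and grip.
It fails at once if the fingers touch a window of the amber cell (contact force between any of amber_cell_window_a, amber_cell_window_b and the fingers above 0.3 N).
It fails at once if the blue cell is pulled out or a bystander is moved by more than 30 mm (distance of any of marker, dish, bottle, blue_cell from where it was at the start of the episode above 0.03 m).
It also fails if it takes over 48 s, if anything falls off the work surface, if the arm or the gripper's body presses on something with over 40 N, if the wrist force passes 120 N, or if a joint passes its speed limit or range.

### The arm

A 7-joint arm with a two-finger parallel gripper is mounted at the origin on a cart in front of the work surface, level with it; the furniture and walls round the work are solid. World frame = base frame: x ahead of the robot, y to its left, z up, the work surface at z = 0. Lengths are in m, angles in rad, forces in N, time in s.
With the tool pointing down it reaches from about 0.425 to 0.875 m from the base axis. Payload 4.7 kg.
Tool frame: the origin (TCP) lies on the centre line of the jaws, within the pads' length; the fingertips stand ctrl.tcp_to_tips ahead of it and the grasp point (between the pads) lies 2 mm behind it (ctrl.tcp_to_tips is the distance from the TCP to the fingertips, in m); z points along the fingers, y is the line along which they close (so a half turn about z gives the same grasp; the last joint's range is limited). The gripper opens to 87 mm and grips with 3 to 60 N. Pads are 19 mm wide; open, the fingers measure 117 mm over their backs; the gripper's body (75 mm by 190 mm) begins 51 mm behind the grasp point.
Start: joints at [-0.726, 0.321, -0.07, 1.45, 0.023, 1.371, -0.057], TCP at [0.48, 0.438, 0.24] pointing down, gripper open.
Joint ranges: [-2.86, 2.86], [-0.3, 2.09], [-1.38, 1.24], [0.06, 2.45], [-1.56, 4.7], [0.09, 2.05], [-2.69, 2.69]. Speed limits (rad/s): [2.57, 2.57, 3.14, 3.14, 3.14, 3.14, 3.14].

### API

Orientations are given as a rotation vector (axis times angle).
In Python, from bench import ctrl, optics, close_job gives the robot as it stands.
- The arm moves only by the shell command python3 -m inch 'ROWS' [OPENING] [FORCE]. ROWS is JSON, a list of rows, each a list of 2 entries, a list of its own where there are three numbers: the shift along the tool's x, y, z in mm, then the turn, a rotation vector about the tool's x, y, z in degrees. In form: [[[x, y, z], [ax, ay, az]], ...]. A call has exactly 10 rows; each row shifts and turns the commanded pose from where the row before left it, along the tool's axes as they then stand; what a row does not reach is not made up. A row lasts 1/10 s, in which the tool goes at most 50 mm and 8.59 degrees, less where a joint would pass 70% of its speed; a pose out of reach is approached as far as the arm can. A call is refused whole if a number of a shift passes 50 or a number of a turn 8.59, either way. A call with a gripper value outside its range is refused whole. OPENING is the closure, from 0 (fully open) to 1 (shut), set as the call begins (- or left out, the last holds). The fingers move at their own pace and stop on an object; FORCE is the grip in N (left out, the last holds). Time passes only in rows, so rows that do not move let the fingers close, or fill a call up. It gives the time, the measured TCP pose, the force and the opening at its end, in the units of the state.
- ctrl.get_state(): the state, without advancing time (a new reading comes with each control period).
- optics.get_image(name): name is "side" or "top"; returns a dict with "image" (400x640x3 uint8, red, green, blue), "fx", "fy", "cx", "cy" (pixels), "dist" ([k1, k2, p1, p2, k3] as OpenCV has them; the pictures are not rectified), "R" (3x3) and "t" (3): a world point X has camera coordinates R X + t. Camera axes: x right, y down, z forward; pixel columns grow to the right and rows downward; lengths in m; the calibration is good to about 2 mm. A picture is of the moment at which its call begins. There is no depth.
- close_job(): hands the job in, once; it reports no verdict.
The state is a dict: "time": time; "joint_positions": joint angles; "qd": joint speeds; "joint_torque": joint torques, N m; "position": TCP position; "tool_rot": TCP orientation; "ft_force": force on the tool from outside, world axes, zero at the start; "torque": the same for the moment, N m; "grip_width": opening from 0.0 (shut) to 1.0 (fully open).
Only numpy, scipy, OpenCV 4.12 (cv2) and the standard library are available. Lean on these libraries where they do the work, as an engineer would, in place of code of your own. Each camera call takes 0.05 s, during which the arm holds its last target. There are 200 camera calls.

## Working session

There is one attempt and no reset: what is moved stays moved. The work goes in short steps, Python scripts to look and compute and a shell command to move; the robot and the scene stay as the last step left them, time stands still between calls to the robot, and variables do not carry over. Pictures are saved under pics/ and viewed, on a budget of 10 in all, crops included, one or two more only if the job needs it, and the job is handed in when it is done.

```bash
ls; mkdir -p pics
python3 - <<'E'
from bench import ctrl, optics
import cv2
s=ctrl.get_state(); print(s, ctrl.tcp_to_tips)
for n in("side","top"):
    d=optics.get_image(n); cv2.imwrite(f"pics/{n}0.png",d["image"][:,:,::-1]); print(n,{k:v for k,v in d.items() if k!="image"})
E
```

```text
pics
{'time': 0.0, 'joint_positions': array([-0.72589214,  0.32182129, -0.07006503,  1.45163544,  0.0226494 ,
        1.37078026, -0.05689959]), 'qd': array([ 0.00020899, -0.00012989, -0.00139462,  0.00155361, -0.00112072,
        0.00102449, -0.00089239]), 'joint_torque': array([-3.40292854e-04, -4.91282344e+01, -4.04015025e-01, -3.12523985e+01,
       -6.40314678e-02,  4.37451282e-02,  1.45564927e-04]), 'position': array([0.47969265, 0.43789136, 0.2384823 ]), 'tool_rot': array([-1.26753711e+00, -2.87386726e+00,  2.75663335e-03]), 'ft_force': array([ 1.14637036,  0.45285072, -0.33490403]), 'torque': array([-0.022104  , -0.04790354, -0.00499929]), 'grip_width': 0.998995156067185} 0.017
side {'fx': 468.21119432051887, 'fy': 468.21119432051887, 'cx': 314.42770272584085, 'cy': 193.1811715175362, 'dist': array([-0.01484426,  0.        ,  0.        ,  0.        ,  0.        ]), 'R': array([[-0.9605393 ,  0.27720026,  0.02289679],
       [ 0.12006346,  0.48747362, -0.86484347],
       [-0.25089641, -0.82796708, -0.5015192 ]]), 't': array([0.49866439, 0.03856554, 1.38379781])}
top {'fx': 494.95346643249985, 'fy': 494.95346643249985, 'cx': 316.1187768123904, 'cy': 206.9338268568753, 'dist': array([-0.04873925,  0.        ,  0.        ,  0.        ,  0.        ]), 'R': array([[ 0.02224783, -0.99970002,  0.01024242],
       [-0.98730754, -0.0235812 , -0.15705969],
       [ 0.1572541 , -0.00661818, -0.987536  ]]), 't': array([-0.02511967,  0.55409482,  1.1163046 ])}
```

View pics/side0.png

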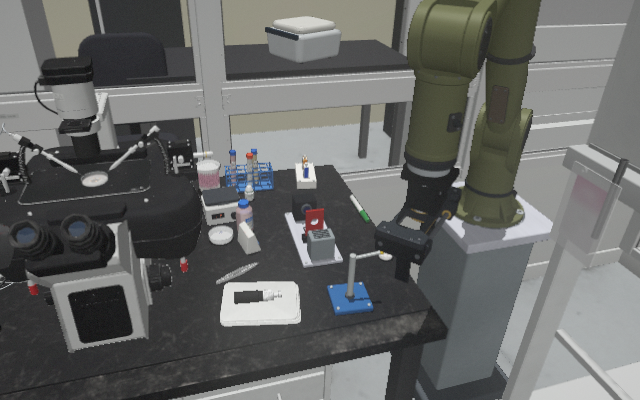

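View pics/top0.png

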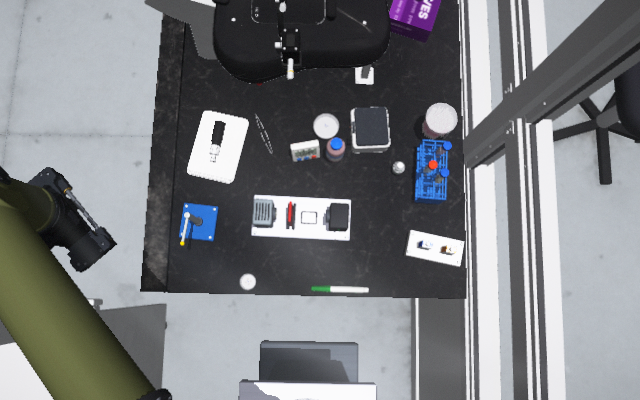

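The side view shows the red plate at about (315,218), the stand foot at (350,297) with the ball at (387,257), and the rack at (305,175). In the top view the photometer is at (301,217) with the lamp on the left (+y), the plate at (290,215), the stand at (199,222) with the peg pointing down the image (towards the robot), and the rack at (436,248).

```bash
cat > h.py <<'E'
import numpy as np, cv2
from bench import ctrl, optics
from scipy.spatial.transform import Rotation as Rn
def K(d): return np.array([[d["fx"],0,d["cx"]],[0,d["fy"],d["cy"]],[0,0,1]])
def ray(d,p):
    u=cv2.undistortPoints(np.array([[p]],float),K(d),d["dist"])[0,0]
    return -d["R"].T@d["t"], d["R"].T@np.array([u[0],u[1],1])
def onz(d,p,z):
    o,r=ray(d,p); return o+r*(z-o[2])/r[2]
def tri(d1,p1,d2,p2):
    o1,r1=ray(d1,p1);o2,r2=ray(d2,p2)
    s=np.linalg.lstsq(np.c_[r1,-r2],o2-o1,rcond=None)[0]
    a,b=o1+s[0]*r1,o2+s[1]*r2; return (a+b)/2,np.linalg.norm(a-b)
def proj(d,X): return cv2.projectPoints(np.array([X],float),cv2.Rodrigues(d["R"])[0],d["t"],K(d),d["dist"])[0][0,0]
def mask(d,lo,hi,box):
    m=cv2.inRange(cv2.cvtColor(d["image"],cv2.COLOR_RGB2HSV),lo,hi); o=np.zeros_like(m); x0,y0,x1,y1=box; o[y0:y1,x0:x1]=m[y0:y1,x0:x1]; return o
def big(m): return max(cv2.findContours(m,cv2.RETR_EXTERNAL,cv2.CHAIN_APPROX_NONE)[0],key=cv2.contourArea)
def cen(m):
    y,x=np.nonzero(m); return np.array([x.mean(),y.mean()])
def rect(d,m,z):
    """outline cast on plane z, then min rect in world: centre, size, angle"""
    w=np.array([onz(d,p,z)[:2] for p in big(m)[:,0].astype(float)],np.float32)*1000
    return cv2.minAreaRect(w)
E
python3 - <<'E'
from h import *
np.set_printoptions(precision=4,suppress=True)
T=optics.get_image("top");S=optics.get_image("side")
print("base",rect(T,mask(T,(0,0,150),(180,60,255),(245,190,358,245)),.010))
print("rack",rect(T,mask(T,(0,0,150),(180,60,255),(400,225,470,272)),.025))
print("foot",rect(T,mask(T,(100,120,60),(125,255,255),(170,195,225,245)),.012))
yl=((20,110,120),(35,255,255))
mt=mask(T,*yl,(165,220,200,260));ms=mask(S,*yl,(370,240,400,270));print("ball",mt.sum()//255,ms.sum()//255,cen(mt),cen(ms),tri(T,cen(mt),S,cen(ms)))
red=[(0,150,70),(8,255,255)]
rt=mask(T,*red,(280,195,300,232));rs=mask(S,*red,(295,200,335,240))
print("redtop",rt.sum()//255,cv2.minAreaRect(big(rt)),rect(T,rt,.1)); print("redside",cv2.boundingRect(big(rs)))
for c,lo,hi in(("amber",(10,90,60),(25,255,255)),("blue",(100,110,40),(130,255,255))):
    for n,d,b in(("t",T,(410,232,462,265)),("s",S,(285,145,325,190))):
        m=mask(d,lo,hi,b); print(c,n,m.sum()//255,cen(m) if m.any() else None, onz(d,cen(m),.05) if m.any() else None)
def crop(d,x,y,w,h): return cv2.resize(d["image"][y:y+h,x:x+w],(400,300),interpolation=cv2.INTER_CUBIC)
a=np.vstack([np.hstack([crop(T,400,225,64,48),crop(S,275,145,64,48)]),np.hstack([crop(T,240,180,120,90),crop(S,280,195,80,60)])])
cv2.imwrite("pics/c1.png",a[:,:,::-1])
E
```

```text
base ((534.2748413085938, 23.209556579589844), (236.0879669189453, 100.84205627441406), 88.36920166015625)
rack ((466.54534912109375, -295.31170654296875), (131.53866577148438, 62.31801223754883), 78.6891098022461)
foot ((517.552734375, 269.2081604003906), (85.9093246459961, 86.40052032470703), 84.61116790771484)
ball 17 6 [181.7059 243.2353] [381.5 252. ] (array([0.4558, 0.2769, 0.1217]), np.float64(0.00012122512756517559))
redtop 35 ((289.6097412109375, 211.01219177246094), (2.5399253368377686, 18.00033950805664), 6.34019136428833) ((535.0589599609375, 46.8120231628418), (5.658537864685059, 40.498512268066406), 85.50483703613281)
redside (311, 215, 11, 14)
amber t 20 [443.85 248.6 ] [ 0.463  -0.3101  0.05  ]
amber s 14 [304.2143 160.5   ] [ 0.4622 -0.3202  0.05  ]
blue t 14 [420.2857 243.5   ] [ 0.4736 -0.2553  0.05  ]
blue s 28 [305.9643 172.1786] [ 0.478  -0.2405  0.05  ]
```

View pics/c1.png

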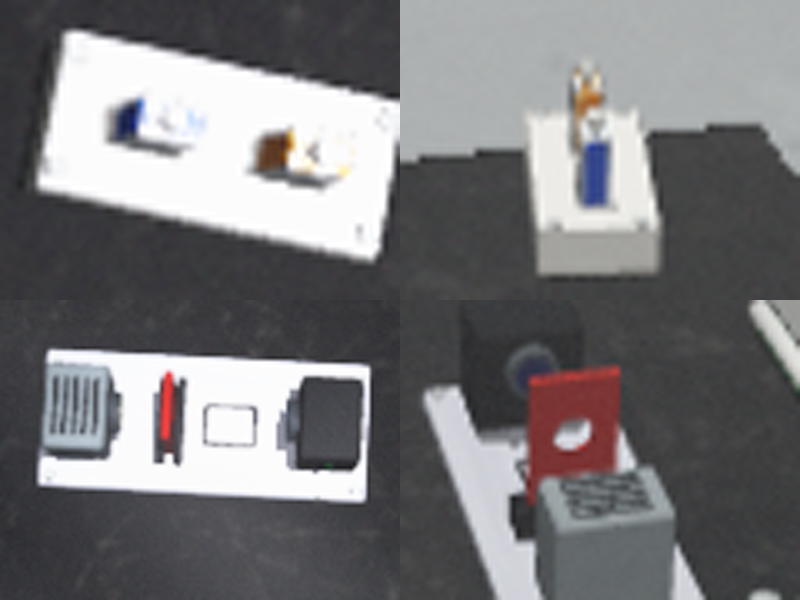

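The crops settle it. Amber is the cell at the rack's −y end, the plate stands in its guide, and the black mark lies on the detector side. All sizes match: base 236×101, rack 131×62, foot 86×86, ball z 0.122, and the plate within 0.5 mm of the guide. Next I plan the first move.

```bash
cat >> h.py <<'E'
np.set_printoptions(precision=2,suppress=True)
def yv(a): a=np.deg2rad(a); return np.array([np.cos(a),np.sin(a),0])
def plan(pos,ydir,shift_first=True):
    """shift (mm, tool axes) and turn (deg, tool axes) from measured pose to pos, tool z down, tool y at ydir deg"""
    s=ctrl.get_state(); R=Rn.from_rotvec(s["tool_rot"]).as_matrix()
    y=yv(ydir); z=np.array([0,0,-1.]); G=np.c_[np.cross(y,z),y,z]
    d=(np.array(pos)-s["position"])*1000
    print("pos",s["position"]*1000,"yaw_y",np.degrees(np.arctan2(R[1,1],R[0,1])),"t",s["time"],"F",s["ft_force"],"grip",s["grip_width"])
    print("shift now-axes",R.T@d,"| shift goal-axes",G.T@d,"| turn deg",np.degrees(Rn.from_matrix(R.T@G).as_rotvec()))
PH=np.array([.5343,.0232]); PA=-1.63; RK=np.array([.4665,-.2953]); RA=-11.3; ST=np.array([.5175,.2692]); SA=-6.0
def loc(o,a,x,y): return np.r_[o+x*yv(a)[:2]+y*yv(a+90)[:2]]
E
python3 -c "
from h import *
g=loc(PH,PA,0,.024); print(g)
plan([*g,.24],PA)"
```

```text
[0.53 0.05]
pos [479.81 438.05 238.88] yaw_y 42.40151676104324 t 0.2 F [ 1.03 -0.75  0.41] grip 1.0021072969217193
shift now-axes [-325.82 -222.83   -0.83] | shift goal-axes [-389.13   66.26   -1.12] | turn deg [-0.06  0.03 44.03]
```

```bash
python3 -m inch '[[[-32.6,-22.3,0],[0,0,0]],[[-32.6,-22.3,0],[0,0,0]],[[-32.6,-22.3,0],[0,0,0]],[[-32.6,-22.3,0],[0,0,0]],[[-32.6,-22.3,0],[0,0,0]],[[-32.6,-22.3,0],[0,0,0]],[[-32.6,-22.3,0],[0,0,0]],[[-32.6,-22.3,0],[0,0,0]],[[-32.6,-22.3,0],[0,0,0]],[[-32.6,-22.3,0],[0,0,0]]]' 0 20
python3 -m inch '[[[0,0,0],[0,0,7.3]],[[0,0,0],[0,0,7.3]],[[0,0,0],[0,0,7.3]],[[0,0,0],[0,0,7.3]],[[0,0,0],[0,0,7.3]],[[0,0,0],[0,0,7.5]],[[0,0,40],[0,0,0]],[[0,0,40],[0,0,0]],[[0,0,0],[0,0,0]],[[0,0,0],[0,0,0]]]'
python3 - <<'E'
from h import *
plan([*loc(PH,PA,0,.024),.085],PA)
T=optics.get_image("top");S=optics.get_image("side")
a=np.vstack([cv2.resize(T["image"][150:270,220:380],(560,420)),]);b=cv2.resize(S["image"][170:260,270:350],(240,270),interpolation=cv2.INTER_CUBIC)
c=np.zeros((420,800,3),np.uint8);c[:,:560]=a;c[:270,560:]=b
cv2.imwrite("pics/c2.png",c[:,:,::-1])
E
```

```text
time: 1.2
position: [0.5351, 0.0455, 0.2396]
tool_rot: [1.268, 2.874, 0.0]
ft_force: [1.3, 0.1, 0.2]
grip_width: 1.001
time: 2.2
position: [0.535, 0.0471, 0.1598]
tool_rot: [-2.252, -2.19, 0.001]
ft_force: [0.2, 0.6, 1.1]
grip_width: 1.0
pos [534.98  47.14 159.82] yaw_y -1.6014013743735624 t 2.2 F [0.24 0.6  1.08] grip 1.0002691322759902
shift now-axes [ 0.07  0.08 74.82] | shift goal-axes [ 0.05  0.   74.82] | turn deg [-0.06  0.02  0.03]
```

View pics/c2.png

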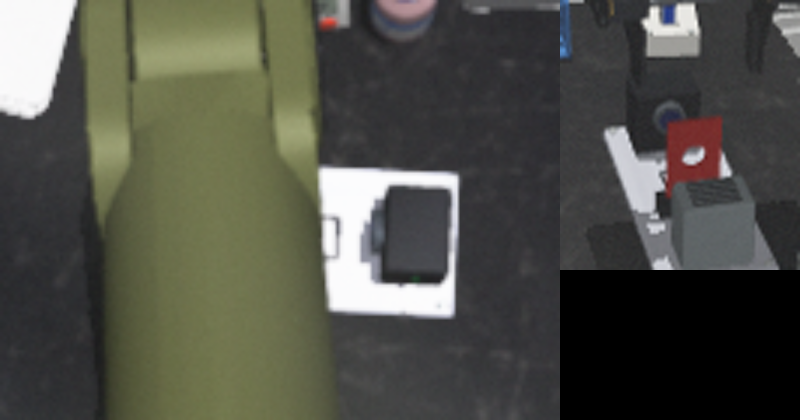

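The top view is blocked by the arm. In the side view the fingers straddle the plate evenly (crop columns about 640 and 760, plate at 693). Now I descend and grip.

```bash
python3 -m inch '[[[0,0,15],[0,0,0]],[[0,0,15],[0,0,0]],[[0,0,15],[0,0,0]],[[0,0,15],[0,0,0]],[[0,0,15],[0,0,0]],[[0,0,0],[0,0,0]],[[0,0,0],[0,0,0]],[[0,0,0],[0,0,0]],[[0,0,0],[0,0,0]],[[0,0,0],[0,0,0]]]'
python3 -m inch '[[[0,0,0],[0,0,0]],[[0,0,0],[0,0,0]],[[0,0,0],[0,0,0]],[[0,0,0],[0,0,0]],[[0,0,0],[0,0,0]],[[0,0,0],[0,0,0]],[[0,0,0],[0,0,0]],[[0,0,0],[0,0,0]],[[0,0,0],[0,0,0]],[[0,0,0],[0,0,0]]]' 1 20
```

```text
time: 3.3
position: [0.5357, 0.0473, 0.0854]
tool_rot: [2.252, 2.19, 0.002]
ft_force: [-0.5, 0.9, -0.9]
grip_width: 0.999
time: 4.3
position: [0.5352, 0.0472, 0.0846]
tool_rot: [2.252, 2.19, 0.0]
ft_force: [0.8, 0.8, -0.3]
grip_width: 0.524
```

```bash
python3 -m inch '[[[0,0,-10],[0,0,0]],[[0,0,-15],[0,0,0]],[[0,0,-15],[0,0,0]],[[0,0,-15],[0,0,0]],[[0,0,-15],[0,0,0]],[[0,0,-15],[0,0,0]],[[0,0,-15],[0,0,0]],[[0,0,-10],[0,0,0]],[[0,0,0],[0,0,0]],[[0,0,0],[0,0,0]]]'
python3 - <<'E'
from h import *
plan([*loc(ST,SA,-.100,0),.195],SA+90)
S=optics.get_image("side");cv2.imwrite("pics/c3.png",cv2.resize(S["image"][120:320,240:440],(600,600))[:,:,::-1])
E
```

```text
time: 5.3
position: [0.535, 0.0472, 0.1944]
tool_rot: [-2.252, -2.19, 0.0]
ft_force: [-0.5, 1.0, -0.3]
grip_width: 0.524
pos [535.04  47.19 194.44] yaw_y -1.5937436486895526 t 5.3 F [-0.53  1.02 -0.31] grip 0.5238186957893127
shift now-axes [ 229.12 -123.41   -0.55] | shift goal-axes [140.65 218.96  -0.56] | turn deg [ -0.01  -0.   -85.59]
```

View pics/c3.png

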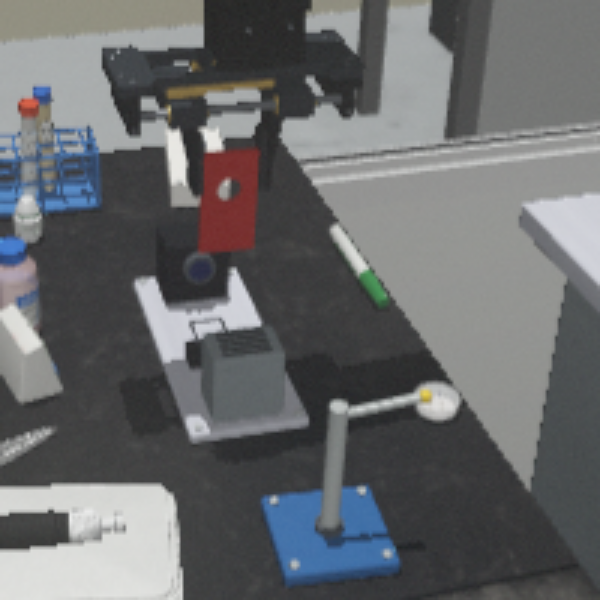

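The plate is out of the guide and hangs upright in the fingers (hole at crop (228,188)). The peg tip ball is at crop (427,396), above the dish. Next I turn and go to the pre-peg position.

```bash
python3 -m inch '[[[0,0,0],[0,0,-8.56]],[[0,0,0],[0,0,-8.56]],[[0,0,0],[0,0,-8.56]],[[0,0,0],[0,0,-8.56]],[[0,0,0],[0,0,-8.56]],[[0,0,0],[0,0,-8.56]],[[0,0,0],[0,0,-8.56]],[[0,0,0],[0,0,-8.56]],[[0,0,0],[0,0,-8.56]],[[0,0,0],[0,0,-8.56]]]'
python3 -m inch '[[[28,0,0],[0,0,0]],[[28,20,0],[0,0,0]],[[28,25,0],[0,0,0]],[[28,25,0],[0,0,0]],[[28.6,29,0],[0,0,0]],[[0,30,0],[0,0,0]],[[0,30,0],[0,0,0]],[[0,30,0],[0,0,0]],[[0,30,0],[0,0,0]],[[0,0,0],[0,0,0]]]'
python3 -m inch '[[[0,0,10],[0,0,0]],[[0,0,15],[0,0,0]],[[0,0,15],[0,0,0]],[[0,0,14],[0,0,0]],[[0,0,0],[0,0,0]],[[0,0,0],[0,0,0]],[[0,0,0],[0,0,0]],[[0,0,0],[0,0,0]],[[0,0,0],[0,0,0]],[[0,0,0],[0,0,0]]]'
python3 - <<'E'
from h import *
plan([*loc(ST,SA,-.034,0),.140],SA+90)
S=optics.get_image("side");T=optics.get_image("top")
red=[(0,150,70),(8,255,255)]
rs=mask(S,*red,(340,200,440,300)); c=big(rs); print(cv2.minAreaRect(c))
# hole: contour inside the red outline
f=np.zeros_like(rs); cv2.drawContours(f,[c],-1,255,-1); h=cv2.bitwise_and(f,cv2.bitwise_not(rs)); hc=big(h); print("hole px",cen(h),cv2.contourArea(hc))
s=ctrl.get_state(); print("expected hole px",proj(S,s["position"]-[0,0,.019]), "ball pred",proj(S,[.4558,.2769,.1217]),proj(S,[*loc(ST,SA,-.062,0),.124]))
cv2.imwrite("pics/c4.png",np.hstack([cv2.resize(S["image"][200:320,330:450],(400,400),interpolation=cv2.INTER_CUBIC),cv2.resize(T["image"][170:290,120:240],(400,400))])[:,:,::-1])
E
```

```text
time: 6.35
position: [0.5345, 0.0471, 0.1934]
tool_rot: [-0.155, -3.136, 0.001]
ft_force: [-0.1, -0.1, -0.1]
grip_width: 0.525
time: 7.35
position: [0.4168, 0.2838, 0.1935]
tool_rot: [-0.155, -3.136, -0.002]
ft_force: [-1.1, 0.6, -0.2]
grip_width: 0.525
time: 8.35
position: [0.4185, 0.2798, 0.141]
tool_rot: [0.164, 3.137, 0.001]
ft_force: [0.7, -0.3, -0.1]
grip_width: 0.527
pos [418.45 279.8  140.97] yaw_y 84.00157063260353 t 8.35 F [ 0.69 -0.26 -0.1 ] grip 0.5274000137528209
shift now-axes [-65.61  -0.19   1.02] | shift goal-axes [-65.61  -0.19   0.97] | turn deg [0.03 0.04 0.  ]
((401.2299499511719, 268.3899841308594), (2.5455846786499023, 17.111984252929688), 8.130102157592773)Traceback (most recent call last):
  File "<stdin>", line 7, in <module>
  File "h.py", line 17, in big
    def big(m): return max(cv2.findContours(m,cv2.RETR_EXTERNAL,cv2.CHAIN_APPROX_NONE)[0],key=cv2.contourArea)
                       ~~~^^^^^^^^^^^^^^^^^^^^^^^^^^^^^^^^^^^^^^^^^^^^^^^^^^^^^^^^^^^^^^^^^^^^^^^^^^^^^^^^^^^^
ValueError: max() iterable argument is empty
```

Run:
```python
from h import *
S=optics.get_image("side");T=optics.get_image("top")
s=ctrl.get_state(); print("expected hole px",proj(S,s["position"]-[0,0,.019]), "ball pred",proj(S,[*loc(ST,SA,-.062,0),.124]))
yl=((20,110,120),(35,255,255));m=mask(S,*yl,(370,240,400,270));print(m.sum()/255,cen(m));m=mask(T,*yl,(165,220,200,260));print(m.sum()/255)
cv2.imwrite("pics/c4.png",np.hstack([cv2.resize(S["image"][200:300,340:440],(400,400),interpolation=cv2.INTER_CUBIC),cv2.resize(T["image"][170:290,120:240],(400,400))])[:,:,::-1])
```

```text
expected hole px [398.51 250.08] ball pred [381.38 250.75]
11.0 [381.64 251.45]
4.0
```

View pics/c4.png

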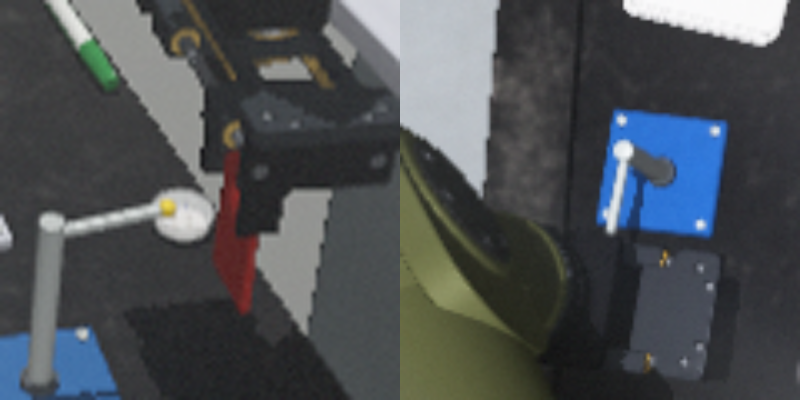

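In the side crop the plate is face-on to the peg and the ball (168,207) is level with the expected hole position (234,200). In the top crop the peg points at the gripper. I slide the plate on.

```bash
python3 -m inch '[[[-7,0,0],[0,0,0]],[[-7,0,0],[0,0,0]],[[-7,0,0],[0,0,0]],[[-7,0,0],[0,0,0]],[[-5,0,0],[0,0,0]],[[-5,0,0],[0,0,0]],[[-5,0,0],[0,0,0]],[[-5,0,0],[0,0,0]],[[0,0,0],[0,0,0]],[[0,0,0],[0,0,0]]]'
python3 -m inch '[[[-3,0,0],[0,0,0]],[[-3,0,0],[0,0,0]],[[-3,0,0],[0,0,0]],[[-3,0,0],[0,0,0]],[[-3,0,0],[0,0,0]],[[-3,0,0],[0,0,0]],[[0,0,0],[0,0,0]],[[0,0,0],[0,0,0]],[[0,0,0],[0,0,0]],[[0,0,0],[0,0,0]]]'
python3 - <<'E'
from h import *
plan([*loc(ST,SA,-.034,0),.140],SA+90)
S=optics.get_image("side");yl=((20,110,120),(35,255,255));m=mask(S,*yl,(370,240,400,270));print(m.sum()/255,cen(m))
cv2.imwrite("pics/c5.png",cv2.resize(S["image"][200:320,310:430],(600,600),interpolation=cv2.INTER_CUBIC)[:,:,::-1])
E
```

```text
time: 9.55
position: [0.4659, 0.2747, 0.1405]
tool_rot: [-0.164, -3.137, 0.0]
ft_force: [-0.6, 0.6, -0.1]
grip_width: 0.525
time: 10.55
position: [0.4838, 0.2729, 0.1406]
tool_rot: [0.164, 3.137, 0.0]
ft_force: [-0.0, 0.1, -0.1]
grip_width: 0.523
pos [483.76 272.88 140.61] yaw_y 84.01362582285347 t 10.55 F [-0.02  0.14 -0.12] grip 0.5231435978183235
shift now-axes [ 0.06 -0.14  0.61] | shift goal-axes [ 0.06 -0.14  0.61] | turn deg [0.   0.   0.01]
7.0 [381.29 252.  ]
```

View pics/c5.png

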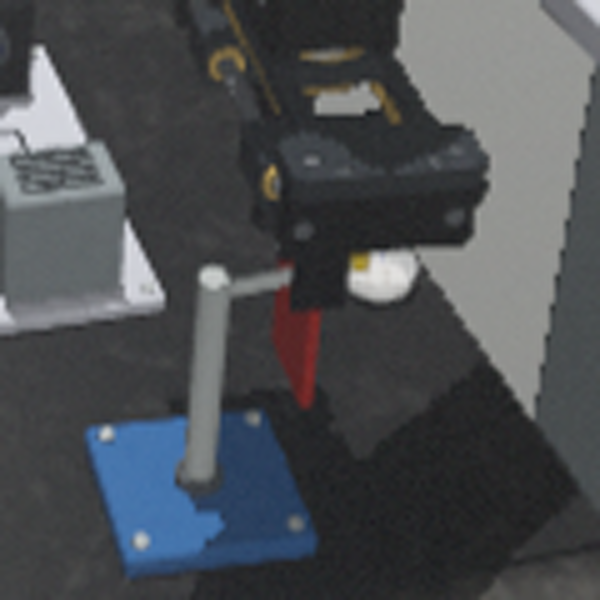

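The ball shows on the far side of the plate (360,262) with the peg through it and no force. I lower it onto the peg.

```bash
python3 -m inch '[[[0,0,1],[0,0,0]],[[0,0,1],[0,0,0]],[[0,0,1],[0,0,0]],[[0,0,1],[0,0,0]],[[0,0,1],[0,0,0]],[[0,0,1],[0,0,0]],[[0,0,0.5],[0,0,0]],[[0,0,0],[0,0,0]],[[0,0,0],[0,0,0]],[[0,0,0],[0,0,0]]]'
python3 -m inch '[[[0,0,0.5],[0,0,0]],[[0,0,0],[0,0,0]],[[0,0,0.5],[0,0,0]],[[0,0,0],[0,0,0]],[[0,0,0],[0,0,0]],[[0,0,0],[0,0,0]],[[0,0,0],[0,0,0]],[[0,0,0],[0,0,0]],[[0,0,0],[0,0,0]],[[0,0,0],[0,0,0]]]'
```

```text
time: 11.6
position: [0.4839, 0.2728, 0.1341]
tool_rot: [0.164, 3.137, 0.0]
ft_force: [-0.8, -0.1, -0.0]
grip_width: 0.521
time: 12.6
position: [0.4839, 0.2728, 0.1331]
tool_rot: [0.165, 3.137, 0.0]
ft_force: [0.1, 0.0, -0.7]
grip_width: 0.524
```

```bash
python3 -m inch '[[[0,0,0.5],[0,0,0]],[[0,0,0],[0,0,0]],[[0,0,0.5],[0,0,0]],[[0,0,0],[0,0,0]],[[0,0,0.5],[0,0,0]],[[0,0,0],[0,0,0]],[[0,0,0],[0,0,0]],[[0,0,0],[0,0,0]],[[0,0,0],[0,0,0]],[[0,0,0],[0,0,0]]]'
python3 -m inch '[[[0,0,0],[0,0,0]],[[0,0,0],[0,0,0]],[[0,0,0],[0,0,0]],[[0,0,0],[0,0,0]],[[0,0,0],[0,0,0]],[[0,0,0],[0,0,0]],[[0,0,0],[0,0,0]],[[0,0,0],[0,0,0]],[[0,0,0],[0,0,0]],[[0,0,0],[0,0,0]]]' 0
python3 -m inch '[[[0,0,-5],[0,0,0]],[[0,0,-10],[0,0,0]],[[0,0,-15],[0,0,0]],[[0,0,-15],[0,0,0]],[[0,0,-15],[0,0,0]],[[0,0,-20],[0,0,0]],[[0,0,-20],[0,0,0]],[[0,0,-20],[0,0,0]],[[0,0,0],[0,0,0]],[[0,0,0],[0,0,0]]]'
python3 - <<'E'
from h import *
for z in(.24,.05): plan([*loc(RK,RA,0,-.028),z],RA)
S=optics.get_image("side")
cv2.imwrite("pics/c6.png",cv2.resize(S["image"][200:320,310:430],(600,600),interpolation=cv2.INTER_CUBIC)[:,:,::-1])
E
```

```text
time: 13.6
position: [0.4841, 0.273, 0.132]
tool_rot: [0.164, 3.137, 0.001]
ft_force: [-0.3, 0.5, 4.4]
grip_width: 0.528
time: 14.6
position: [0.4839, 0.2728, 0.1316]
tool_rot: [0.164, 3.137, 0.0]
ft_force: [-0.7, -0.0, -0.8]
grip_width: 1.003
time: 15.6
position: [0.4841, 0.2729, 0.2525]
tool_rot: [0.164, 3.136, 0.001]
ft_force: [-0.1, 0.0, 0.2]
grip_width: 1.0
pos [484.09 272.9  252.46] yaw_y 84.00074959195489 t 15.6 F [-0.14  0.02  0.18] grip 1.000011714137444
shift now-axes [ -39.29 -594.82   11.95] | shift goal-axes [-588.63   94.09   12.46] | turn deg [ 0.1   0.01 95.3 ]
pos [484.09 272.9  252.46] yaw_y 84.00074959195489 t 15.6 F [-0.14  0.02  0.18] grip 1.000011714137444
shift now-axes [ -39.04 -595.    201.95] | shift goal-axes [-588.63   94.09  202.46] | turn deg [ 0.1   0.01 95.3 ]
```

View pics/c6.png

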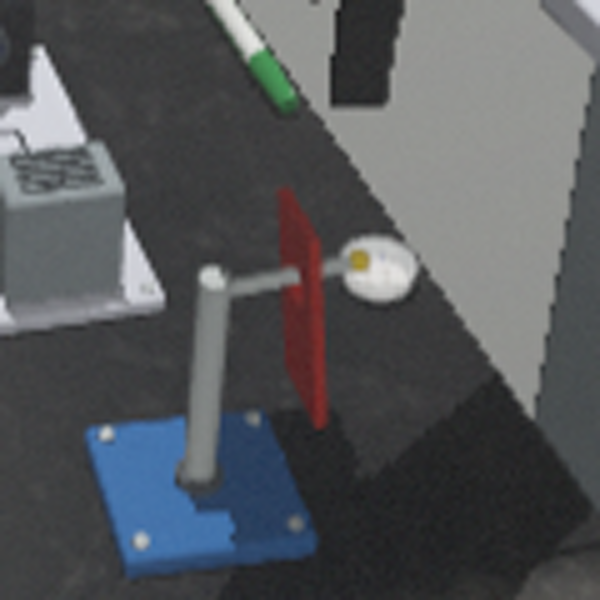

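The plate hangs on the peg with nothing else touching it. Now to the rack.

```bash
python3 -m inch '[[[-3.3,-35,0],[0,0,0]],[[-3.3,-45,0],[0,0,0]],[[-3.3,-45,0],[0,0,0]],[[-3.3,-45,0],[0,0,0]],[[-3.3,-45,0],[0,0,0]],[[-3.3,-45,0],[0,0,0]],[[-3.3,-45,0],[0,0,0]],[[-3.3,-45,0],[0,0,0]],[[-3.3,-45,0],[0,0,0]],[[-3.3,-45,0],[0,0,0]]]'
python3 -m inch '[[[-3,-45,0],[0,0,0]],[[-3.3,-45,0],[0,0,0]],[[0,-40,0],[0,0,0]],[[0,-25,0],[0,0,0]],[[0,0,0],[0,0,8]],[[0,0,0],[0,0,8]],[[0,0,0],[0,0,8]],[[0,0,0],[0,0,8]],[[0,0,0],[0,0,8]],[[0,0,0],[0,0,8]]]'
python3 -m inch '[[[0,0,0],[0,0,8]],[[0,0,0],[0,0,8]],[[0,0,0],[0,0,8]],[[0,0,0],[0,0,8]],[[0,0,0],[0,0,8]],[[0,0,0],[0,0,7.3]],[[0,0,40],[0,0,0]],[[0,0,40],[0,0,0]],[[0,0,0],[0,0,0]],[[0,0,0],[0,0,0]]]'
python3 - <<'E'
from h import *
plan([*loc(RK,RA,0,-.028),.05],RA); print(ctrl.get_state()["joint_positions"])
S=optics.get_image("side");T=optics.get_image("top")
# second look at the cell from the side view: amber pixels above the blue cell
m=mask(S,(10,90,60),(25,255,255),(285,145,325,190));print(m.sum()/255)
a=cv2.resize(S["image"][120:200,260:340],(400,400),interpolation=cv2.INTER_CUBIC);b=cv2.resize(T["image"][195:295,390:490],(400,400),interpolation=cv2.INTER_CUBIC)
cv2.imwrite("pics/c7.png",np.hstack([a,b])[:,:,::-1])
E
```

```text
time: 16.65
position: [0.4697, -0.1698, 0.2506]
tool_rot: [-0.164, -3.136, -0.001]
ft_force: [1.0, 0.8, 0.3]
grip_width: 1.003
time: 17.65
position: [0.4601, -0.3227, 0.2503]
tool_rot: [-1.433, -2.793, 0.0]
ft_force: [0.5, 1.1, 0.1]
grip_width: 1.0
time: 18.65
position: [0.4602, -0.3228, 0.1712]
tool_rot: [-2.428, -1.991, 0.002]
ft_force: [0.2, 0.1, -0.3]
grip_width: 1.0
pos [ 460.18 -322.79  171.18] yaw_y -11.306374190500526 t 18.65 F [ 0.17  0.05 -0.26] grip 1.000155045688055
shift now-axes [  0.17   1.09 121.18] | shift goal-axes [  0.2    0.81 121.18] | turn deg [-0.13 -0.01 -0.01]
[ 0.03  0.2   0.6   1.78 -0.12  1.2   0.47]
16.0
```

View pics/c7.png

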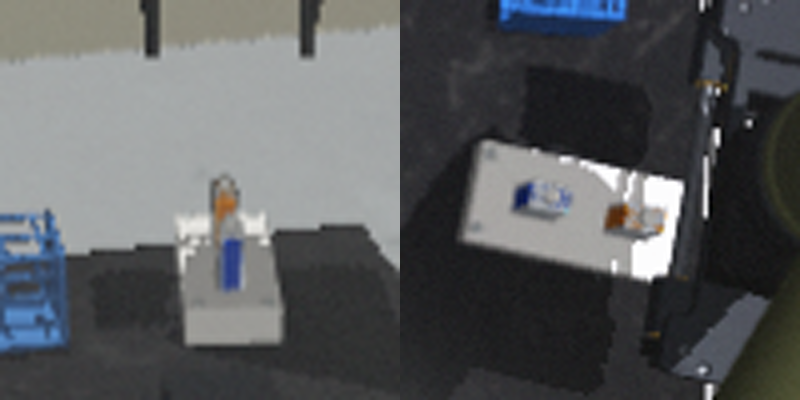

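The fingers (side-crop columns 152 and 308) straddle the amber cell (column 226). In the top crop the amber cell is at (635,220), as computed. I descend and grip gently.

```bash
python3 -m inch '[[[0,0.8,15],[0,0,0]],[[0,0,20],[0,0,0]],[[0,0,20],[0,0,0]],[[0,0,20],[0,0,0]],[[0,0,16],[0,0,0]],[[0,0,15],[0,0,0]],[[0,0,15],[0,0,0]],[[0,0,0],[0,0,0]],[[0,0,0],[0,0,0]],[[0,0,0],[0,0,0]]]'
python3 -m inch '[[[0,0,0],[0,0,0]],[[0,0,0],[0,0,0]],[[0,0,0],[0,0,0]],[[0,0,0],[0,0,0]],[[0,0,0],[0,0,0]],[[0,0,0],[0,0,0]],[[0,0,0],[0,0,0]],[[0,0,0],[0,0,0]],[[0,0,0],[0,0,0]],[[0,0,0],[0,0,0]]]' 1 15
```

```text
time: 19.75
position: [0.4622, -0.3237, 0.0514]
tool_rot: [2.428, 1.991, 0.001]
ft_force: [0.2, 0.1, 0.3]
grip_width: 1.001
time: 20.75
position: [0.4616, -0.3232, 0.0506]
tool_rot: [2.429, 1.992, 0.0]
ft_force: [-0.4, -0.8, -0.8]
grip_width: 0.18
```

```bash
python3 -m inch '[[[0,0,-5],[0,0,0]],[[0,0,-8],[0,0,0]],[[0,0,-12],[0,0,0]],[[0,0,-15],[0,0,0]],[[0,0,-15],[0,0,0]],[[0,0,-15],[0,0,0]],[[0,0,-15],[0,0,0]],[[0,0,-15],[0,0,0]],[[0,0,0],[0,0,0]],[[0,0,0],[0,0,0]]]'
python3 - <<'E'
from h import *
plan([*loc(PH,PA,0,-.018),.15],PA)
E
```

```text
time: 21.75
position: [0.4617, -0.3232, 0.1508]
tool_rot: [2.429, 1.992, 0.001]
ft_force: [-1.0, -0.2, -0.8]
grip_width: 0.182
pos [ 461.67 -323.18  150.82] yaw_y -11.29036715039312 t 21.75 F [-0.96 -0.19 -0.79] grip 0.1819182167481561
shift now-axes [336.15   6.43   0.86] | shift goal-axes [330.3   62.75   0.82] | turn deg [ 0.03 -0.   -9.66]
```

```bash
python3 -m inch '[[[25,0.6,0],[0,0,0]],[[38,0.6,0],[0,0,0]],[[38,0.6,0],[0,0,0]],[[38,0.6,0],[0,0,0]],[[38,0.6,0],[0,0,0]],[[38,0.6,0],[0,0,0]],[[38,0.6,0],[0,0,0]],[[38,0.6,0],[0,0,0]],[[30,0.8,0],[0,0,0]],[[15.1,0.8,0],[0,0,0]]]'
python3 -m inch '[[[0,0,0],[0,0,-4.8]],[[0,0,0],[0,0,-4.8]],[[0,0,0],[0,0,0]],[[0,0,0],[0,0,0]],[[0,0,0],[0,0,0]],[[0,0,0],[0,0,0]],[[0,0,0],[0,0,0]],[[0,0,0],[0,0,0]],[[0,0,0],[0,0,0]],[[0,0,0],[0,0,0]]]'
python3 - <<'E'
from h import *
plan([*loc(PH,PA,0,-.018),.0745],PA)
E
```

```text
time: 22.75
position: [0.5332, 0.0086, 0.1494]
tool_rot: [-2.424, -1.996, 0.002]
ft_force: [0.8, 1.1, -0.6]
grip_width: 0.183
time: 23.75
position: [0.5337, 0.0051, 0.1506]
tool_rot: [2.254, 2.188, 0.0]
ft_force: [0.7, 0.2, -1.0]
grip_width: 0.182
pos [533.7    5.14 150.6 ] yaw_y -1.7015993437860868 t 23.75 F [ 0.69  0.24 -0.98] grip 0.18229729201664213
shift now-axes [ 0.07  0.07 76.1 ] | shift goal-axes [ 0.07  0.08 76.1 ] | turn deg [ 0.01 -0.   -0.07]
```

```bash
python3 -m inch '[[[0,0,10],[0,0,0]],[[0,0,12],[0,0,0]],[[0,0,12],[0,0,0]],[[0,0,12],[0,0,0]],[[0,0,10],[0,0,0]],[[0,0,10],[0,0,0]],[[0,0,6],[0,0,0]],[[0,0,3],[0,0,0]],[[0,0,0],[0,0,0]],[[0,0,0],[0,0,0]]]'
python3 - <<'E'
from h import *
plan([*loc(PH,PA,0,-.018),.0745],PA)
S=optics.get_image("side");T=optics.get_image("top")
m=mask(S,(10,90,60),(25,255,255),(285,190,345,260));print("amber px",m.sum()/255,cen(m) if m.any() else None)
for x,y,z in((0,-.006,.045),(0,-.006,.075)): print("window expect",proj(S,[*loc(PH,PA,x,y),z]))
for dx in(-.006,.006): print(proj(S,[*loc(PH,PA,dx,-.006),.06]))
if m.any(): print(cv2.boundingRect(big(m)))
red=[(0,150,70),(8,255,255)]; r=mask(S,*red,(340,200,440,300)); print("plate bbox",cv2.boundingRect(big(r)))
a=cv2.resize(S["image"][190:250,280:340],(400,400),interpolation=cv2.INTER_CUBIC);b=cv2.resize(S["image"][200:320,310:430],(400,400),interpolation=cv2.INTER_CUBIC)
cv2.imwrite("pics/c8.png",np.hstack([a,b])[:,:,::-1])
E
```

```text
time: 24.75
position: [0.5341, 0.0051, 0.076]
tool_rot: [2.254, 2.188, 0.001]
ft_force: [0.7, -0.2, -0.1]
grip_width: 0.179
pos [534.08   5.11  75.96] yaw_y -1.7008552607503378 t 24.75 F [ 0.74 -0.17 -0.09] grip 0.17933231550762774
shift now-axes [ 0.09 -0.29  1.46] | shift goal-axes [ 0.09 -0.29  1.46] | turn deg [ 0.05 -0.01 -0.07]
amber px 74.0 [311.  213.3]
window expect [311.11 221.03]
window expect [311.34 211.24]
[313.48 215.9 ]
[308.96 216.44]
(310, 208, 5, 16)
plate bbox (372, 258, 3, 27)
```

View pics/c8.png

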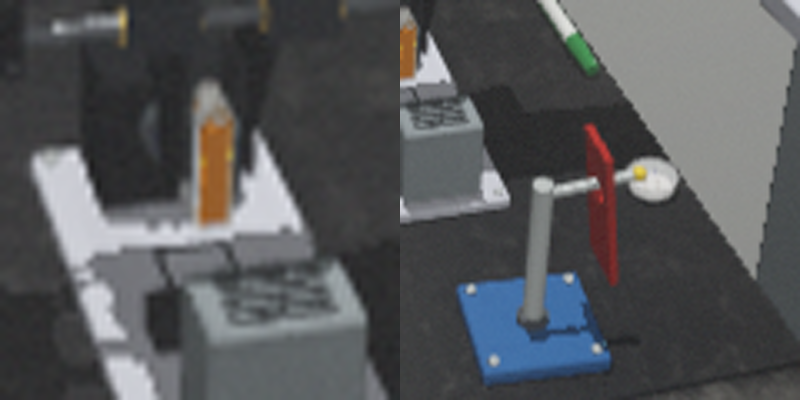

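The window spans crop rows 120–225, upright, clear of the base and between the housings, and the plate still hangs on the peg. The amber column reads about 1 px (2–3 mm) off prediction, so I check the base's x in the side view and run one stillness check before handing in.

Run:
```python
from h import *
S=optics.get_image("side"); im=cv2.imread("pics/side0.png"); S0=dict(S,image=im[:,:,::-1])
g=cv2.cvtColor(im,cv2.COLOR_BGR2GRAY).astype(float)
# base edges along rows: sub-pixel crossing of gray 130
for y in(.0,.03,-.03):
  for sx in(-.05,.05):
    p=proj(S,[*loc(PH,PA,sx,y),.010]); r=int(round(p[1])); cs=np.arange(int(p[0])-6,int(p[0])+8); d=np.abs(np.diff(g[r,cs])); k=d.argmax()
    c=(np.arange(len(d))[max(0,k-1):k+2]*d[max(0,k-1):k+2]).sum()/d[max(0,k-1):k+2].sum()+cs[0]+.5
    w=onz(S,[c,r],.010)[:2]-PH; print("y",y,"edge",sx,"step",d.max(),"measured local x mm",1000*w@yv(PA)[:2])
# amber window edges at mid height in the present view
h=mask(S,(8,80,50),(28,255,255),(300,205,325,226))
for r in(212,216,220):
  c=np.nonzero(h[r])[0]; 
  if len(c): w=np.array(onz(S,[(c[0]+c[-1])/2,r],.06-(r-215.9)*.03/9.8)); print(r,c[[0,-1]],"local x mm",1000*(w[:2]-PH)@yv(PA)[:2])
plan([*loc(PH,PA,0,-.018),.0745],PA)
```

```text
y 0.0 edge -0.05 step 70.0 measured local x mm -54.724473976455116
y 0.0 edge 0.05 step 75.0 measured local x mm 51.40166338194783
y 0.03 edge -0.05 step 63.0 measured local x mm -52.983521738308156
y 0.03 edge 0.05 step 80.0 measured local x mm 51.74149555836709
y -0.03 edge -0.05 step 92.0 measured local x mm -47.69110458242249
y -0.03 edge 0.05 step 92.0 measured local x mm 51.4983779091369
212 [310 314] local x mm -2.0120400669149263
216 [310 314] local x mm -2.269652767436971
220 [310 313] local x mm -1.2144538648476602
pos [534.09   5.15  76.09] yaw_y -1.6964922599163408 t 24.9 F [-0.76 -0.62 -0.9 ] grip 0.18134306115820775
shift now-axes [ 0.05 -0.31  1.59] | shift goal-axes [ 0.05 -0.31  1.59] | turn deg [ 0.06 -0.01 -0.07]
```

The base centre agrees with the top view (mean about 0). The cell reads −1 to −2 mm by side view and 0 by kinematics, both well inside ±5 mm. I nudge 1 mm across and lower 3 mm to centre both tolerances, let it settle, then hand in.

```bash
python3 -m inch '[[[0,0.5,1.5],[0,0,0]],[[0,0.5,1.5],[0,0,0]],[[0,0,0],[0,0,0]],[[0,0,0],[0,0,0]],[[0,0,0],[0,0,0]],[[0,0,0],[0,0,0]],[[0,0,0],[0,0,0]],[[0,0,0],[0,0,0]],[[0,0,0],[0,0,0]],[[0,0,0],[0,0,0]]]'
python3 - <<'E'
from h import *
from bench import close_job
plan([*loc(PH,PA,0,-.018),.0725],PA)
S=optics.get_image("side"); r=mask(S,(0,150,70),(8,255,255),(340,200,440,300)); print("plate bbox",cv2.boundingRect(big(r)))
b=mask(S,(100,110,40),(130,255,255),(295,160,320,190)); print("blue",cen(b) if b.any() else None)
print(close_job())
E
```

```text
time: 25.9
position: [0.5347, 0.0051, 0.0726]
tool_rot: [2.254, 2.188, 0.0]
ft_force: [-0.2, -1.1, -0.7]
grip_width: 0.181
pos [534.71   5.07  72.62] yaw_y -1.7035599157972987 t 25.9 F [-0.19 -1.08 -0.68] grip 0.1811010301614045
shift now-axes [ 0.11 -0.92  0.12] | shift goal-axes [ 0.11 -0.92  0.12] | turn deg [ 0.01 -0.   -0.07]
plate bbox (366, 237, 9, 48)
blue None
the job is handed in; nothing more can be done
None
```

I hung the red plate by its hole on the peg and let go of it. I then took the amber cell from the rack by its frosted faces and held it over the black rectangle with its windows square to the beam. The job was handed in at about 26 s with the cell still gripped, and no verdict was reported.

**Plate:** the side view showed it on the peg, clear of the gripper. Its outline was still there just before I handed in.

**Amber cell:** the gripper read about 15.8 mm open, against a 16 mm cell.
- **Across the beam:** the arm's readings put it about 1 mm to the +x side. The side camera had read it 1–2 mm to the other side before I nudged it 1 mm to split the difference. Both are inside the 5 mm limit.
- **Height:** the point meant to be on the beam was about 2 mm below it, going by the arm's readings.
- **Angle:** its yaw was within 0.1° of the photometer.
- **Contact:** the wrist force stayed near 1 N, which is noise, so nothing suggested it was touching anything.

**Failed check:** my last colour check for the blue cell found no matching pixels, so its final position is unconfirmed. The last picture of the rack, taken before the amber cell was lifted, showed it in its pocket, and I noticed no contact with it.

**Bystanders:** the marker and dish looked unmoved in the last side pictures. I did not measure the marker, dish or bottle.

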